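Load the sample carousel: seat the tube rack on its pegs

TASK

Turn the sample carousel until its one empty bay faces the loading ramp, then slide the loose tube rack along the ramp, without lifting it off, until it is fully home on the bay's two alignment pegs against the hub. Leave the rack seated upright with its bay still facing the ramp, and do not disturb the things standing around.

Things in the scene. Friction and masses are not known exactly. Their poses are not given: they have to be found in the camera images.
- station: White fixed base of a bench sample carousel: a round foot 224 mm across under the turntable, and a loading ramp that runs out from it to y = 318 mm. Origin on the worktop, on the carousel's vertical axis; z up; +y runs from the axis along the middle of the ramp (the rack is pushed toward -y). The ramp's level top is 25 mm above the worktop, level with the turntable's.
- ramp_throat (a point): Inner end of the ramp, mid-width, on its top face, 106 mm from the axis; +y outward along the ramp. Two aluminium guides, 12 mm high (tops 37 mm above the worktop), start here: parallel and 57 mm apart for the first 49 mm, then flaring to 116 mm apart at the outer end, 206 mm from here. They centre and straighten a rack pushed in.
- carousel (a joint): Angle (rad) of the aluminium turntable, 200 mm across, counter-clockwise from above; 0: the empty bay faces exactly down the ramp. Stays where left (friction 0.08 N m); stops at +-3.1. Three bays 120 degrees apart round a white hub 56 mm high: two hold fixed racks that look like the loose one, one is empty. Within about 3 degrees the pegs' tapered tips let the rack slip on and straighten it.
- bay (a point): Empty bay: point on the turntable's top at the foot of the bay's hub plate, mid-width, 40 mm from the axis. Turns with the carousel; +y outward, z up. Two level steel pegs, 10 mm thick, tapering to 2 mm tips at y = 28 mm, stand out from the plate at x = -16 and +16 mm, 17.5 mm above the turntable. A rack fully home touches the plate: its origin is then 27 mm from here along +y.
- post_a (a point): Centre of the top of one of three upright black finger posts (12 mm thick, 54 mm high over the turntable, 88 mm from the axis) by which the carousel is turned, by pushing or pinching. The posts stand between the bays; this one is 60 degrees counter-clockwise from the empty bay.
- post_b (a point): Centre of the top of the finger post opposite the empty bay (180 degrees from it); same size as post_a.
- post_c (a point): Centre of the top of the finger post 60 degrees clockwise from the empty bay; same size as post_a.
- rack: Loose grey tube rack on the flared part of the ramp, 0.1 to 0.2 kg: block 54 x 54 mm, 40 mm high, with sixteen white-capped tubes 8 mm high on it. Origin at the centre of its underside, z up. Its -y face looks to the carousel and has two sockets 13 mm square, 34 mm deep, at x = -16 and +16 mm, 17.5 mm up; the +y face is the plain back to push on. Not to be lifted off.
- timer: White bench timer, 74 x 62 x 19 mm, loose bystander, origin at the centre of its underside. Leave alone.
- dish: Round culture dish, 62 mm across, 14 mm high, loose bystander, origin at the centre of its underside. Leave alone.
- usb_stick: Black memory stick, 18 x 54 x 8 mm, loose bystander, origin at the centre of its underside. Leave alone.
- beaker: Clear beaker, 68 mm across, 90 mm high, loose bystander, origin at the centre of its underside. Leave alone.

How it is judged:
By the outcome, as a careful person would: the job done as asked, in the order asked, and still so for the second after the job is handed in, with the robot touching nothing.
It also fails if it takes over 72 s, if anything falls off the work surface, if the arm or the gripper's body presses on something with over 40 N, if the wrist force passes 120 N, or if a joint passes its speed limit or range.

ROBOT

A 6-joint arm with a two-finger parallel gripper is mounted at the origin on a cart in front of the work surface, level with it; the furniture and walls round the work are solid. World frame = base frame: x ahead of the robot, y to its left, z up, the work surface at z = 0. Lengths are in m, angles in rad, forces in N, time in s.
With the tool pointing down it reaches from about 0.35 to 0.775 m from the base axis. Payload 7.3 kg.
Tool frame: the origin (TCP) lies midway between the tips of the shut fingers; the grasp point (between the pads) lies 19 mm behind it; z points along the fingers, y is the direction in which the jaws open and shut (so a half turn about z gives the same grasp; the last joint's range is limited). The gripper opens to 92 mm and grips with 3 to 60 N. Pads are 19 mm wide; open, the fingers measure 130 mm over their backs; the gripper's body (75 mm by 190 mm) begins 47 mm behind the grasp point.
Start: joints at [-1.283, 0.342, 1.524, -0, 1.275, -0.146], TCP at [0.221, -0.476, 0.227] pointing down, gripper open.
Joint ranges: [-2.53, 2.53], [-0.77, 2.02], [0.04, 2.7], [-1, 4.14], [0.28, 2.66], [-3.11, 3.11]. Speed limits (rad/s): [2.57, 2.57, 3.14, 3.14, 3.14, 3.14].

INTERFACE

Orientations are given as [roll, pitch, yaw] about the fixed x, y, z axes, in that order (R = Rz(yaw) Ry(pitch) Rx(roll)).
In Python, from cell import status, eyes, job gives the robot as it stands.
- The arm moves only by the tool jog_arm, never from a script. Its argument "series" is a list of rows, each a list of 3 entries, a list of its own where there are three numbers: the gripper command: -1 is shut, 1 is fully open, values between are in proportion, then the shift along the tool's x, y, z in m, then the turn, a rotation vector about the tool's x, y, z in rad. In form: [[grip, [x, y, z], [ax, ay, az]], ...]. A call has 1 to 12 rows; each row is the pose to reach, as a shift and turn from the pose commanded when the call began, along the tool's axes at that moment; what a row does not reach only later rows make up. A row lasts 1/12 s, in which the tool goes at most 41.7 mm and 7.16 degrees, less where a joint would pass 70% of its speed; a pose out of reach is approached as far as the arm can. A call with a gripper value outside its range is refused whole. The fingers move at their own pace and stop on an object; "squeeze" is the grip in N (left out, the last holds). Time passes only in rows, so rows that repeat a pose let the fingers close. It gives the time, the measured TCP pose, the force and the opening at its end, in the units of the state.
- status.observe(): the state, without advancing time (a new reading comes with each control period).
- eyes.read_camera(name): name is "side" or "top" or "wrist"; returns a dict with "img" (384x512x3 uint8, red, green, blue), "range_z" (384x512 float32, m along the optical axis (not along the pixel's ray), 0 where there is no reading), "camera_matrix" (3x3 intrinsics, pixels), "T" (4x4, takes a point from camera to world coordinates); the wrist camera has in their place "tool_from_camera" (4x4, takes a point from camera to tool coordinates, whose origin is the TCP and whose axes are the flange's). Camera axes: x right, y down, z forward; pixel columns grow to the right and rows downward; lengths in m; the calibration is good to about 2 mm. A picture is of the moment at which its call begins: read the wrist's pose just before it.
- job.hand_in(): hands the job in, once; it reports no verdict.
The state is a dict: "time": time; "qpos": joint angles; "qvel": joint speeds; "joint_efforts": joint torques, N m; "tool_pos": TCP position; "tool_rot": TCP orientation; "contact_force": force on the tool from outside, world axes, zero at the start; "torque": the same for the moment, N m; "opening": finger opening in m.
Only numpy, scipy, OpenCV 4.12 (cv2) and the standard library are available. Lean on these libraries where they do the work, as an engineer would, in place of code of your own. Each camera call takes 0.05 s, during which the arm holds its last target.

## Working session

There is one attempt and no reset: what is moved stays moved. The work goes in short steps, Python scripts to look and compute and a tool call to move; the robot and the scene stay as the last step left them, time stands still between calls to the robot, and variables do not carry over. Pictures are saved under pics/ and viewed, and the job is handed in when it is done.

Besides the shell and the picture viewer there is one more tool, called after "Emit:" by a JSON object that holds its "method" and its "body", one argument or row to a line. jog_arm: Moves the arm, as the interface text tells. Its arguments: {"type":"object","properties":{"series":{"type":"array","items":{"type":"array"}},"squeeze":{"type":"number"}},"required":["series"]}

```bash
ls; mkdir -p pics; python3 - <<'E'
from cell import status, eyes
import cv2,numpy as np
s=status.observe();print({k:np.round(v,3).tolist() for k,v in s.items()})
for n in ("top","side"):
    c=eyes.read_camera(n);cv2.imwrite(f"pics/{n}0.png",c["img"][:,:,::-1]);print(n,c["camera_matrix"].tolist(),np.round(c["T"],3).tolist());np.savez(f"{n}0.npz",**c)
E
```

```text
pics
{'time': 0.0, 'qpos': [-1.283, 0.343, 1.525, -0.0, 1.275, -0.146], 'qvel': [0.004, -0.001, 0.0, -0.002, -0.001, 0.001], 'joint_efforts': [-0.0, -43.124, -24.422, 0.072, 0.056, -0.0], 'tool_pos': [0.221, -0.476, 0.226], 'tool_rot': [-3.14, -0.0, 0.434], 'contact_force': [-0.36, -0.334, 0.362], 'torque': [-0.036, -0.037, 0.037], 'opening': 0.092}
top [[427.4989110183218, 0.0, 248.65804104920088], [0.0, 427.4989110183218, 187.83512326170438], [0.0, 0.0, 1.0]] [[-0.012, -0.989, 0.144, 0.38], [-1.0, 0.01, -0.014, 0.027], [0.013, -0.144, -0.989, 1.339], [0.0, 0.0, 0.0, 1.0]]
side [[416.81845208597395, 0.0, 256.1077933893636], [0.0, 416.81845208597395, 191.27939707663234], [0.0, 0.0, 1.0]] [[-0.921, -0.236, 0.309, 0.257], [-0.388, 0.592, -0.706, 0.717], [-0.017, -0.771, -0.637, 0.701], [0.0, 0.0, 0.0, 1.0]]
```

View pics/top0.png

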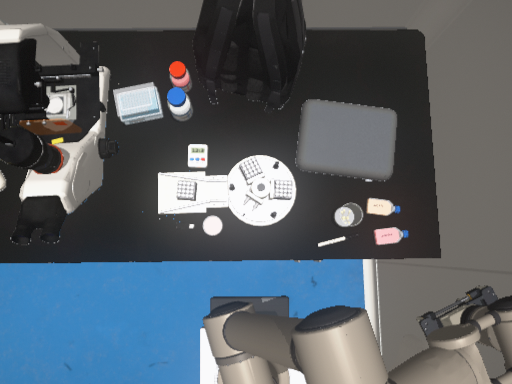

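View pics/side0.png

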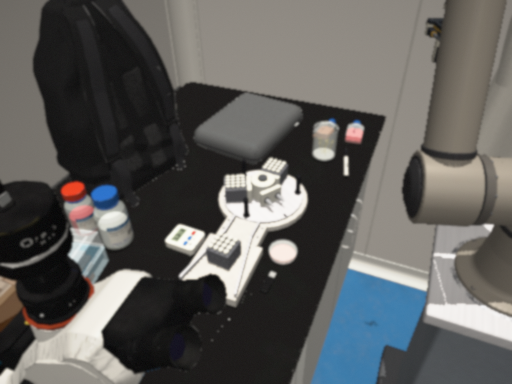

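The top view shows the carousel at about (262,190) with the ramp running left to column 158 and the rack at (187,189). The empty bay, with its pegs, seems to be at lower-left, about (250,203). I'll zoom in and measure.

```bash
cat > h.py <<'E'
import numpy as np,cv2
from cell import status,eyes
def cloud(c,T=None):
    K=c["camera_matrix"];z=c["range_z"];T=c["T"] if T is None else T
    v,u=np.mgrid[:z.shape[0],:z.shape[1]]
    p=np.stack([(u-K[0,2])*z/K[0,0],(v-K[1,2])*z/K[1,1],z],-1)
    p=p@T[:3,:3].T+T[:3,3]; p[z==0]=np.nan
    return p
def st():
    s=status.observe();print({k:np.round(s[k],4).tolist() for k in("time","qpos","tool_pos","tool_rot","contact_force","opening")});return s
E
python3 - <<'E'
from h import *
c=dict(np.load("top0.npz"));p=cloud(c)
im=c["img"][140:255,145:365,::-1];cv2.imwrite("pics/topz.png",cv2.resize(im,None,fx=3.6,fy=3.6,interpolation=cv2.INTER_CUBIC))
# ortho height map: list points
Z=p[...,2]
for n,(u,v) in dict(hub=(262,187),table=(285,205),rack=(187,188),rampL=(162,193),timer=(198,155),dish=(212,226),beaker=(348,215),usb=(332,241),desk=(230,240),sm=(191,226)).items(): print(n,np.round(p[v,u],3))
m=(Z>0.015)&(Z<0.032)
reg=np.zeros_like(m);reg[140:235,150:305]=1
q=p[m&reg]; 
# turntable circle: points in ramp/turntable; white
mm=((m&reg)*255).astype(np.uint8);cv2.imwrite("pics/m.png",cv2.resize(mm[140:255,145:365],None,fx=3.6,fy=3.6))
E
```

```text
hub [ 0.566 -0.031  0.078]
table [ 0.517 -0.104  0.027]
rack [0.566 0.193 0.072]
rampL [0.558 0.276 0.025]
timer [0.679 0.166 0.017]
dish [0.455 0.122 0.013]
beaker [ 0.486 -0.303  0.002]
usb [ 0.405 -0.249  0.008]
desk [ 0.412  0.067 -0.   ]
sm [0.456 0.188 0.008]
```

View pics/topz.png

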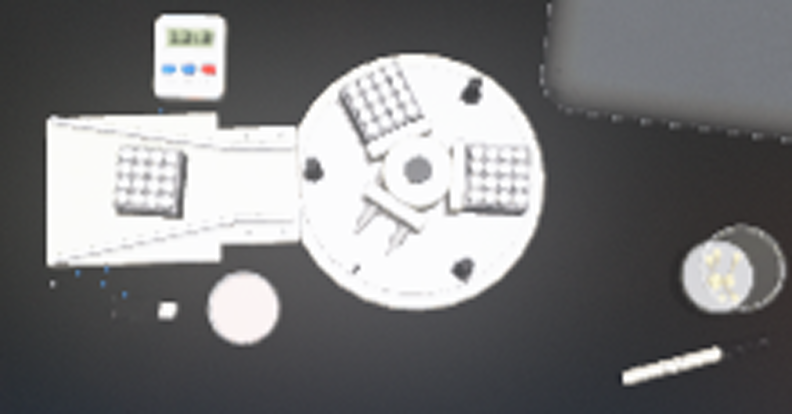

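View pics/m.png

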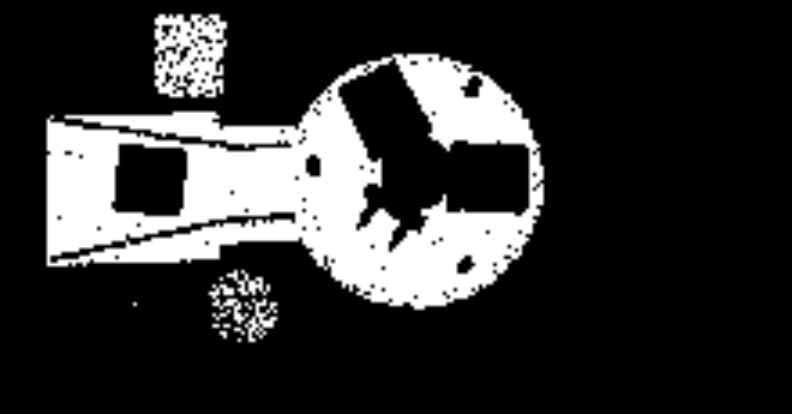

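```bash
python3 - <<'E'
from h import *
from scipy.optimize import least_squares
for name in("top","side"):
    c=dict(np.load(name+"0.npz"));p=cloud(c);Z=p[...,2];X=p[...,0];Y=p[...,1]
    print(name)
    def comp(m,lo=8):
        n,l,s,cc=cv2.connectedComponentsWithStats(m.astype(np.uint8))
        for i in range(1,n):
            if s[i,4]>=lo:
                q=p[l==i];print(s[i].tolist(),"mid",np.round((np.nanmin(q,0)+np.nanmax(q,0))/2,4),"mean",np.round(np.nanmean(q,0),4),"ext",np.round(np.nanmax(q,0)-np.nanmin(q,0),3))
    R=(X>0.3)&(X<0.75)&(Y>-0.4)&(Y<0.34)
    print("posts>.06");comp(R&(Z>.06)&(Z<.095))
    print("low");comp(R&(Z>.005)&(Z<.021),20)
    # circle fit of turntable boundary
    near=(np.hypot(X-.566,Y+.031)<.14)&(Z>.018)&(Z<.034)
    q=p[near]; a=np.arctan2(q[:,1]+.031,q[:,0]-.566);r=np.hypot(q[:,1]+.031,q[:,0]-.566)
    E=[]
    for k in np.arange(-np.pi,np.pi,.1):
        if abs(k-np.pi/2)<.65: continue
        s=(abs(a-k)<.05)
        if s.sum()>3:E.append(q[s][np.argsort(r[s])[-2]])
    E=np.array(E);f=least_squares(lambda x:np.hypot(E[:,0]-x[0],E[:,1]-x[1])-x[2],[.566,-.031,.1],loss="soft_l1",f_scale=.002);print("circle",f.x,len(E))
E
```

```text
top
posts>.06
[298, 127, 87, 51, 3703] mid [ 0.6728 -0.2716  0.0716] mean [ 0.6792 -0.279   0.0728] ext [0.154 0.257 0.023]
[239, 157, 53, 47, 1131] mid [ 0.5903 -0.0418  0.0728] mean [ 0.5821 -0.0377  0.0692] ext [0.141 0.157 0.025]
[275, 161, 4, 5, 16] mid [ 0.6398 -0.0762  0.0711] mean [ 0.6391 -0.0758  0.0743] ext [0.01  0.01  0.021]
[176, 180, 20, 19, 319] mid [0.5645 0.1981 0.0703] mean [0.5634 0.1968 0.0686] ext [0.056 0.057 0.02 ]
[230, 183, 4, 5, 17] mid [0.5736 0.0599 0.0708] mean [0.5731 0.06   0.0746] ext [0.012 0.01  0.021]
[338, 203, 25, 23, 171] mid [ 0.4818 -0.2905  0.0773] mean [ 0.4833 -0.2933  0.0797] ext [0.065 0.067 0.034]
[272, 211, 5, 5, 16] mid [ 0.4886 -0.0658  0.0722] mean [ 0.4881 -0.0654  0.0743] ext [0.011 0.012 0.024]
low
[187, 143, 21, 25, 439] mid [0.6813 0.1697 0.0133] mean [0.6795 0.1687 0.016 ] ext [0.079 0.064 0.015]
[226, 154, 70, 72, 541] mid [ 0.5698 -0.0294  0.013 ] mean [ 0.5394 -0.0493  0.0173] ext [0.227 0.216 0.016]
[227, 156, 24, 26, 92] mid [0.6348 0.0386 0.0163] mean [0.6373 0.0473 0.0179] ext [0.08  0.073 0.009]
[366, 198, 3, 15, 25] mi
[... 1817 characters left out ...]
7  0.0107] ext [0.04  0.137 0.01 ]
[258, 185, 50, 62, 457] mid [0.4927 0.0131 0.0131] mean [0.4824 0.0214 0.0163] ext [0.079 0.239 0.016]
[219, 186, 15, 32, 159] mid [0.6396 0.0225 0.014 ] mean [0.6431 0.0375 0.018 ] ext [0.07  0.098 0.014]
[166, 225, 39, 29, 745] mid [0.677  0.1704 0.013 ] mean [0.6734 0.1739 0.0161] ext [0.077 0.064 0.016]
[269, 240, 28, 24, 520] mid [0.4564 0.1213 0.0122] mean [0.4554 0.125  0.0146] ext [0.062 0.063 0.014]
[227, 250, 36, 57, 178] mid [0.5028 0.2172 0.0131] mean [0.4971 0.2365 0.0136] ext [0.02  0.147 0.016]
[260, 272, 17, 22, 173] mid [0.4565 0.2084 0.0085] mean [0.4565 0.2122 0.0083] ext [0.019 0.055 0.007]
circle [ 0.56451792 -0.02564675  0.10895527] 36
```

```bash
python3 - <<'E'
from h import *
for name in("top","side"):
    c=dict(np.load(name+"0.npz"));p=cloud(c);g=cv2.cvtColor(c["img"],cv2.COLOR_RGB2GRAY)
    q=p.reshape(-1,3);m=(q[:,2]>.02)&(q[:,2]<.031)&(q[:,0]>.46)&(q[:,0]<.66)&(q[:,1]>.1)&(q[:,1]<.32);q=q[m]
    for lo,hi in((.15,.285),):
        L=[];H=[];ys=np.arange(lo,hi,.005)
        for y in ys:
            s=q[abs(q[:,1]-y)<.004];L.append(np.sort(s[:,0])[1]);H.append(np.sort(s[:,0])[-2])
        for E in(L,H):
            k=np.polyfit(ys,E,1);print(name,k, "deg",np.degrees(np.arctan(k[0])))
        k=np.polyfit(ys,(np.array(L)+H)/2,1);print(" mid",k,"at axis",np.polyval(k,-.0267))
    # rack & end
    print("end y",np.sort(q[:,1])[-8:])
    q=p.reshape(-1,3);s=q[(q[:,2]>.04)&(q[:,2]<.08)&(q[:,1]>.14)&(q[:,1]<.26)&(q[:,0]>.5)&(q[:,0]<.63)]
    s2=s[s[:,2]>.06];r=cv2.minAreaRect(s2[:,:2].astype(np.float32)*1000);print("rack",r)
    n,l,ss,cc=0,0,0,0
E
```

```text
top [-0.01177229  0.5023283 ] deg -0.6744714885716833
top [-0.15015499  0.6605806 ] deg -8.539450253240288
 mid [-0.08096364  0.58145445] at axis 0.5836161785314912
end y [0.28895862 0.28909353 0.2893485  0.28940364 0.28954714 0.28967977
 0.28968777 0.29003213]
rack ((564.2826538085938, 197.63565063476562), (54.33301544189453, 54.291526794433594), 84.40536499023438)
side [-0.02430747  0.50075248] deg -1.3924414988888512
side [-0.0865526   0.63830963] deg -4.946770489584378
 mid [-0.05543004  0.56953105] at axis 0.5710110343643354
end y [0.28866281 0.28876614 0.28908549 0.28923146 0.28944068 0.28960841
 0.28976624 0.28986864]
rack ((561.5725708007812, 198.87643432617188), (55.14838790893555, 55.326480865478516), 84.10891723632812)
```

```bash
python3 - <<'E'
from h import *
from scipy.optimize import least_squares
ax=np.array([.5657,-.0267])
for name in("top","side"):
    c=dict(np.load(name+"0.npz"));p=cloud(c);q=p.reshape(-1,3)
    e=q[(q[:,2]>.02)&(q[:,2]<.031)&(q[:,1]>.283)&(q[:,1]<.3)&(q[:,0]>.49)&(q[:,0]<.63)];
    print(name,"end x",e[:,0].min(),e[:,0].max())
    m=(q[:,2]>.031)&(q[:,2]<.041)&(q[:,0]>.48)&(q[:,0]<.65)&(q[:,1]>.1)&(q[:,1]<.31);q=q[m];q=q[(abs(q[:,0]-.563)>.031)|(abs(q[:,1]-.198)>.033)]
    def res(v):
        th,cx=v;d=q[:,:2]-[cx,ax[1]];a=d[:,1]*np.cos(th)-d[:,0]*np.sin(th);l=d[:,0]*np.cos(th)+d[:,1]*np.sin(th)
        half=28.5e-3+np.clip((a-.155)/.157,0,None)*29.5e-3
        return abs(l)-half-.002
    f=least_squares(res,[0,.5657],loss="soft_l1",f_scale=.002);print(np.degrees(f.x[0]),f.x[1],len(q),np.median(abs(f.fun)))
    cv2.imwrite(f"pics/{name}g.png",cv2.resize((m.reshape(384,512)*255).astype(np.uint8)[140:300,145:365],None,fx=3.6,fy=3.6))
E
```

```text
top end x 0.49623962618253425 0.6203287158653599
1.3172431246033964 0.5672269587065633 215 0.0014867554632416406
side end x 0.49353583074416096 0.6187773019245197
1.2664941445941316 0.5635951889078167 389 0.0014381122650938254
```

View pics/topg.png

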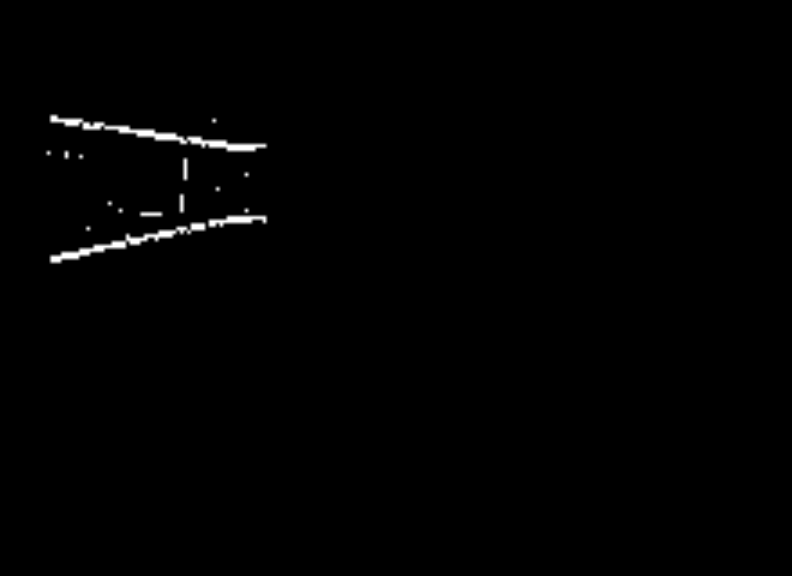

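```bash
cat >> h.py <<'E'
from scipy.spatial.transform import Rotation as Ro
def to(x,y,z,yawdeg,s=None):
    s=s or status.observe();R=Ro.from_euler("xyz",s["tool_rot"])
    T=Ro.from_euler("xyz",[np.pi,0,np.radians(yawdeg)])
    print("shift",np.round(R.inv().apply(np.array([x,y,z])-s["tool_pos"]),4),"turn",np.round((R.inv()*T).as_rotvec(),4))
E
python3 -c "
from h import *
st();to(.4865,-.0654,.2,26.1)"
```

```text
{'time': 0.1, 'qpos': [-1.283, 0.3427, 1.5249, -0.0, 1.2754, -0.146], 'tool_pos': [0.2206, -0.476, 0.2261], 'tool_rot': [-3.1403, -0.0002, 0.4338], 'contact_force': [-0.3947, 1.0667, 0.6473], 'opening': 0.092}
shift [ 0.4139 -0.2608  0.0265] turn [-0.0013 -0.0002 -0.0217]
```

Emit:
{"method": "jog_arm", "body": {
  "series": [
    [0.1,[0.035,-0.022,0.002],[0,0,-0.022]],
    [0.1,[0.07,-0.044,0.004],[0,0,-0.022]],
    [0.1,[0.105,-0.066,0.006],[0,0,-0.022]],
    [0.1,[0.14,-0.088,0.009],[0,0,-0.022]],
    [0.1,[0.175,-0.11,0.011],[0,0,-0.022]],
    [0.1,[0.21,-0.132,0.013],[0,0,-0.022]],
    [0.1,[0.245,-0.154,0.015],[0,0,-0.022]],
    [0.1,[0.28,-0.176,0.018],[0,0,-0.022]],
    [0.1,[0.315,-0.198,0.02],[0,0,-0.022]],
    [0.1,[0.35,-0.22,0.022],[0,0,-0.022]],
    [0.1,[0.385,-0.242,0.024],[0,0,-0.022]],
    [0.1,[0.414,-0.261,0.0265],[0,0,-0.022]]
  ]
}}

```text
time: 1.1
tool_pos: [0.4876, -0.063, 0.2]
tool_rot: [-3.141, -0.0, 0.457]
contact_force: [0.7, -0.8, 0.5]
opening: 0.0505
```

Emit:
{"method": "jog_arm", "body": {
  "series": [
    [0.1,[0,0,0],[0,0,0]],
    [0.1,[0,0,0],[0,0,0]],
    [0.1,[0,0,0],[0,0,0]]
  ]
}}

```text
time: 1.35
tool_pos: [0.4862, -0.0657, 0.1998]
tool_rot: [-3.141, 0.001, 0.457]
contact_force: [-0.3, -0.9, -0.3]
opening: 0.0507
```

```bash
python3 - <<'E'
from h import *
s=st();to(.4865,-.0654,.044,26.1)
c=eyes.read_camera("wrist");cv2.imwrite("pics/w1.png",c["img"][:,:,::-1])
T=np.eye(4);T[:3,:3]=Ro.from_euler("xyz",s["tool_rot"]).as_matrix();T[:3,3]=s["tool_pos"]
p=cloud(c,T@c["tool_from_camera"]);X,Y,Z=p[...,0],p[...,1],p[...,2]
m=(Z>.06)&(Z<.095)&(np.hypot(X-.4865,Y+.0654)<.02);q=p[m];print(len(q),(q.min(0)+q.max(0))/2,q.min(0),q.max(0),np.median(q[q[:,2]>.075],0))
E
```

```text
{'time': 1.35, 'qpos': [-0.2903, 0.3047, 1.6577, -0.0006, 1.1802, 0.8242], 'tool_pos': [0.4862, -0.0657, 0.1998], 'tool_rot': [-3.1413, 0.0011, 0.4565], 'contact_force': [-0.2533, -0.9208, -0.3122], 'opening': 0.0507}
shift [ 6.000e-04 -1.000e-04  1.558e-01] turn [-0.0003  0.0011  0.001 ]
160 [ 0.48922186 -0.06637806  0.07049687] [ 0.48349773 -0.07200645  0.06080112] [ 0.49494599 -0.06074967  0.08019263] [ 0.48970807 -0.06634011  0.07815157]
```

View pics/w1.png

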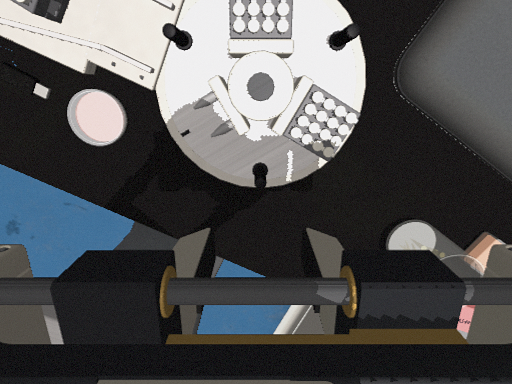

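The wrist view shows post_a at (260,172), centred between the fingers. The pegs of the empty bay are at about (215,115). I'll descend, then close on the post.

Emit:
{"method": "jog_arm", "body": {
  "series": [
    [0.1,[0.001,0,0.035],[0,0,0]],
    [0.1,[0.001,0,0.07],[0,0,0]],
    [0.1,[0.001,0,0.105],[0,0,0]],
    [0.1,[0.001,0,0.135],[0,0,0]],
    [0.1,[0.001,0,0.154],[0,0,0]],
    [0.1,[0.001,0,0.154],[0,0,0]],
    [-0.4,[0.001,0,0.154],[0,0,0]],
    [-0.4,[0.001,0,0.154],[0,0,0]],
    [-1,[0.001,0,0.154],[0,0,0]],
    [-1,[0.001,0,0.154],[0,0,0]],
    [-1,[0.001,0,0.154],[0,0,0]],
    [-1,[0.001,0,0.154],[0,0,0]]
  ],
  "squeeze": 8
}}

```text
time: 2.4
tool_pos: [0.488, -0.0653, 0.047]
tool_rot: [3.14, -0.001, 0.456]
contact_force: [1.0, -3.0, 2.3]
opening: 0.015
```

```bash
python3 - <<'E'
from h import *
s=st()
# arc rows: axis, keep radius as measured
ax=np.array([.5660,-.0267]);d=s["tool_pos"][:2]-ax;r=np.hypot(*d);a0=np.arctan2(d[1],d[0]);print(r,np.degrees(a0)%360)
R=Ro.from_euler("xyz",s["tool_rot"])
tot=np.radians(-54.9)
for k in range(1,13):
    t=tot*k/12;P=np.r_[ax+r*np.array([np.cos(a0+t),np.sin(a0+t)]),s["tool_pos"][2]]
    print(np.round(R.inv().apply(P-s["tool_pos"]),4).tolist(),round(-t,3))
E
```

```text
{'time': 2.4, 'qpos': [-0.2887, 0.5114, 1.8362, -0.0002, 0.7923, 0.8263], 'tool_pos': [0.488, -0.0653, 0.047], 'tool_rot': [3.1404, -0.0011, 0.4559], 'contact_force': [0.9564, -2.9953, 2.3266], 'opening': 0.015}
0.08703407286210613 206.29201887781815
[0.0003, -0.0069, -0.0] 0.08
[0.0011, -0.0138, -0.0] 0.16
[0.0024, -0.0207, -0.0] 0.24
[0.0043, -0.0273, -0.0] 0.319
[0.0067, -0.0339, -0.0] 0.399
[0.0097, -0.0401, -0.0] 0.479
[0.0131, -0.0462, -0.0] 0.559
[0.017, -0.0519, -0.0] 0.639
[0.0214, -0.0574, -0.0] 0.719
[0.0261, -0.0624, -0.0] 0.798
[0.0313, -0.0671, -0.0] 0.878
[0.0368, -0.0713, -0.0] 0.958
```

Emit:
{"method": "jog_arm", "body": {
  "series": [
    [-1,[0,0,0],[0,0,0]],
    [-1,[0,0,0],[0,0,0]],
    [-1,[0,-0.0035,0],[0,0,0.04]],
    [-1,[0.0003,-0.007,0],[0,0,0.08]],
    [-1,[0.0006,-0.0103,0],[0,0,0.12]],
    [-1,[0.0011,-0.0138,0],[0,0,0.16]],
    [-1,[0.0017,-0.0172,0],[0,0,0.2]],
    [-1,[0.0024,-0.0207,0],[0,0,0.24]],
    [-1,[0.0033,-0.024,0],[0,0,0.28]],
    [-1,[0.0043,-0.0273,0],[0,0,0.319]],
    [-1,[0.0043,-0.0273,0],[0,0,0.319]],
    [-1,[0.0043,-0.0273,0],[0,0,0.319]]
  ]
}}

```text
time: 3.4
tool_pos: [0.4804, -0.0386, 0.0468]
tool_rot: [3.141, -0.002, 0.138]
contact_force: [2.1, 0.3, 5.6]
opening: 0.0116
```

```bash
cat > arc.py <<'E'
from h import *
import sys
def arc(target_deg,n=12,ax=(.566,-.0267),r=.088):
    s=st();ax=np.array(ax);d=s["tool_pos"][:2]-ax;a0=np.arctan2(d[1],d[0]);print(np.hypot(*d),np.degrees(a0)%360)
    R=Ro.from_euler("xyz",s["tool_rot"]);r=r or np.hypot(*d)
    tot=np.radians(target_deg)-(a0%(2*np.pi))
    for k in range(1,n+1):
        t=tot*k/n;P=np.r_[ax+r*np.array([np.cos(a0+t),np.sin(a0+t)]),s["tool_pos"][2]]
        print(np.round(R.inv().apply(P-s["tool_pos"]),4).tolist(),round(-t,3))
E
python3 -c "
from arc import *
arc(151.3)"
```

```text
{'time': 3.4, 'qpos': [-0.2396, 0.4974, 1.8653, 0.0004, 0.7764, 1.1926], 'tool_pos': [0.4804, -0.0386, 0.0468], 'tool_rot': [3.1409, -0.0024, 0.1383], 'contact_force': [2.0824, 0.328, 5.6047], 'opening': 0.0116}
0.08640462817005681 187.9475910744115
[-0.0015, -0.0047, -0.0] 0.053
[-0.0011, -0.0094, -0.0] 0.107
[-0.0005, -0.014, -0.0] 0.16
[0.0004, -0.0186, -0.0] 0.213
[0.0015, -0.0232, -0.0] 0.267
[0.0029, -0.0277, -0.0] 0.32
[0.0044, -0.0321, -0.0] 0.373
[0.0063, -0.0364, -0.0] 0.426
[0.0083, -0.0406, -0.0] 0.48
[0.0106, -0.0447, -0.0] 0.533
[0.0131, -0.0487, -0.0] 0.586
[0.0158, -0.0525, 0.0] 0.64
```

Emit:
{"method": "jog_arm", "body": {
  "series": [
    [-1,[0,-0.0047,0],[0,0,0.053]],
    [-1,[0,-0.0094,0],[0,0,0.107]],
    [-1,[0,-0.014,0],[0,0,0.16]],
    [-1,[0.0004,-0.0186,0],[0,0,0.213]],
    [-1,[0.0015,-0.0232,0],[0,0,0.267]],
    [-1,[0.0029,-0.0277,0],[0,0,0.32]],
    [-1,[0.0044,-0.0321,0],[0,0,0.373]],
    [-1,[0.0063,-0.0364,0],[0,0,0.426]],
    [-1,[0.0083,-0.0406,0],[0,0,0.48]],
    [-1,[0.0106,-0.0447,0],[0,0,0.533]],
    [-1,[0.0131,-0.0487,0],[0,0,0.586]],
    [-1,[0.0158,-0.0525,0],[0,0,0.64]]
  ]
}}

```text
time: 4.4
tool_pos: [0.491, 0.0143, 0.0469]
tool_rot: [-3.14, -0.007, -0.504]
contact_force: [8.3, -5.5, -0.8]
opening: 0.0117
```

Emit:
{"method": "jog_arm", "body": {
  "series": [
    [-1,[0,0,0],[0,0,0]],
    [-1,[0,0,0],[0,0,0]]
  ]
}}

```text
time: 4.57
tool_pos: [0.4911, 0.0145, 0.0469]
tool_rot: [-3.14, -0.007, -0.502]
contact_force: [8.8, -3.7, -0.6]
opening: 0.0114
```

```bash
python3 - <<'E'
from arc import *
arc(151.3,1)
for n in("top","side"):
    c=eyes.read_camera(n);cv2.imwrite(f"pics/{n}1.png",cv2.resize(c["img"][100:290,130:370,::-1],None,fx=3,fy=3));np.savez(n+"1.npz",**c)
    p=cloud(c);X,Y,Z=p[...,0],p[...,1],p[...,2]
    m=(Z>.06)&(Z<.09)&(np.hypot(X-.566,Y+.0267)<.105)&(np.hypot(X-.566,Y+.0267)>.075)
    k,l,s,cc=cv2.connectedComponentsWithStats(m.astype(np.uint8))
    for i in range(1,k):
        if s[i,4]>8:
            q=p[l==i];mid=(q.min(0)+q.max(0))/2;print(n,s[i,4],mid,q.max(0)-q.min(0),np.degrees(np.arctan2(mid[1]+.0267,mid[0]-.566)))
E
```

```text
{'time': 4.5667, 'qpos': [-0.1261, 0.5081, 1.8434, -0.0011, 0.7832, 1.9472], 'tool_pos': [0.4911, 0.0145, 0.0469], 'tool_rot': [-3.1398, -0.0067, -0.5017], 'contact_force': [8.7926, -3.6809, -0.5769], 'opening': 0.0114}
0.08547823133133851 151.16950299423038
[-0.0025, 0.0002, -0.0] -0.002
top 122 [ 0.63864062 -0.06679093  0.0692697 ] [0.04357216 0.05480524 0.01839856] -28.89465266974262
top 17 [0.64319117 0.01709651 0.07076098] [0.01068949 0.0090823  0.01920617] 29.569586598426575
top 15 [ 0.56854841 -0.11351198  0.07277317] [0.0121452  0.00940066 0.02231941] -88.31853375974555
top 40 [ 0.50559019 -0.08728654  0.06879629] [0.02658385 0.01898516 0.01752221] -134.91631283693485
side 92 [ 0.6368895  -0.06490418  0.06750005] [0.04008766 0.05183072 0.01492913] -28.32137500180928
side 42 [0.63990938 0.01847285 0.07104366] [0.01205111 0.01349528 0.02056183] 31.432953456303036
side 179 [0.48808055 0.02071083 0.07469431] [0.03980049 0.04246152 0.02933857] 148.6811803032249
```

View pics/top1.png

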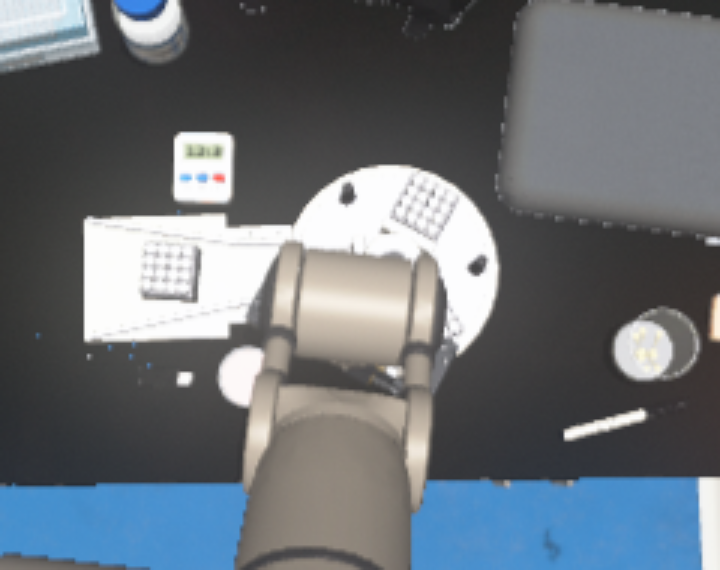

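View pics/side1.png

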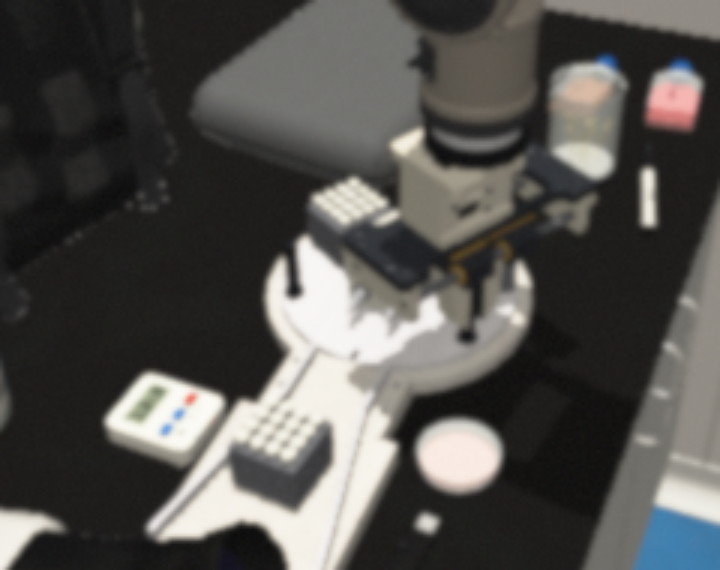

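Emit:
{"method": "jog_arm", "body": {
  "series": [
    [-0.5,[0,0,0],[0,0,0]],
    [0,[0,0,0],[0,0,0]],
    [0,[0,0,0],[0,0,0]],
    [0,[0,0,-0.01],[0,0,0]],
    [0,[0,0,-0.04],[0,0,0]],
    [0,[0,0,-0.075],[0,0,0]],
    [0,[0,0,-0.11],[0,0,0]],
    [0,[0,0,-0.15],[0,0,0]],
    [0,[-0.04,0,-0.16],[0,0,0]],
    [0,[-0.08,0,-0.17],[0,0,0]],
    [0,[-0.08,0,-0.17],[0,0,0]],
    [0,[-0.08,0,-0.17],[0,0,0]]
  ]
}}

```text
time: 5.67
tool_pos: [0.4165, 0.0548, 0.2177]
tool_rot: [-3.141, -0.002, -0.501]
contact_force: [0.5, -0.5, 0.1]
opening: 0.0459
```

```bash
cat > wr.py <<'E'
from h import *
def wrist(name):
    s=st();c=eyes.read_camera("wrist");cv2.imwrite(f"pics/{name}.png",c["img"][:,:,::-1])
    T=np.eye(4);T[:3,:3]=Ro.from_euler("xyz",s["tool_rot"]).as_matrix();T[:3,3]=s["tool_pos"]
    return c,cloud(c,T@c["tool_from_camera"])
def posts(n,p,lo=8):
    X,Y,Z=p[...,0],p[...,1],p[...,2];r=np.hypot(X-.566,Y+.0267)
    m=(Z>.06)&(Z<.09)&(r<.108)&(r>.07)
    k,l,s,cc=cv2.connectedComponentsWithStats(m.astype(np.uint8));P=[]
    for i in range(1,k):
        q=p[l==i];e=q.max(0)-q.min(0)
        if s[i,4]>lo and max(e[:2])<.018:
            mid=(q.min(0)+q.max(0))/2;P.append(mid);print(n,s[i,4],mid.round(4),np.degrees(np.arctan2(mid[1]+.0267,mid[0]-.566)).round(2))
    if len(P)==3:
        P=np.array(P)[:,:2];d=P-P.mean(0);a=np.degrees(np.arctan2(d[:,1],d[:,0]));print("  centre",P.mean(0).round(4),"a mod120",(a%120).round(2),(a%120).mean().round(2))
E
python3 - <<'E'
from wr import *
c,p=wrist("w2");posts("wrist",p)
for n in("top","side"):
    c=eyes.read_camera(n);cv2.imwrite(f"pics/{n}2.png",cv2.resize(c["img"][100:290,130:370,::-1],None,fx=3,fy=3));posts(n,cloud(c))
E
```

```text
{'time': 5.6667, 'qpos': [-0.052, 0.1566, 1.8036, -0.0001, 1.1794, 2.02], 'tool_pos': [0.4165, 0.0548, 0.2177], 'tool_rot': [-3.1408, -0.0018, -0.5012], 'contact_force': [0.4504, -0.517, 0.1207], 'opening': 0.0459}
wrist 130 [0.4919 0.0151 0.0777] 150.57
top 17 [0.6432 0.0171 0.071 ] 29.55
top 15 [ 0.5685 -0.1139  0.0716] -88.34
side 37 [ 0.5654 -0.1144  0.0708] -90.38
side 42 [0.6403 0.0191 0.0708] 31.64
side 44 [0.4879 0.0173 0.0707] 150.63
  centre [ 0.5645 -0.026 ] a mod120 [30.57 30.77 30.56] 30.63
```

View pics/top2.png

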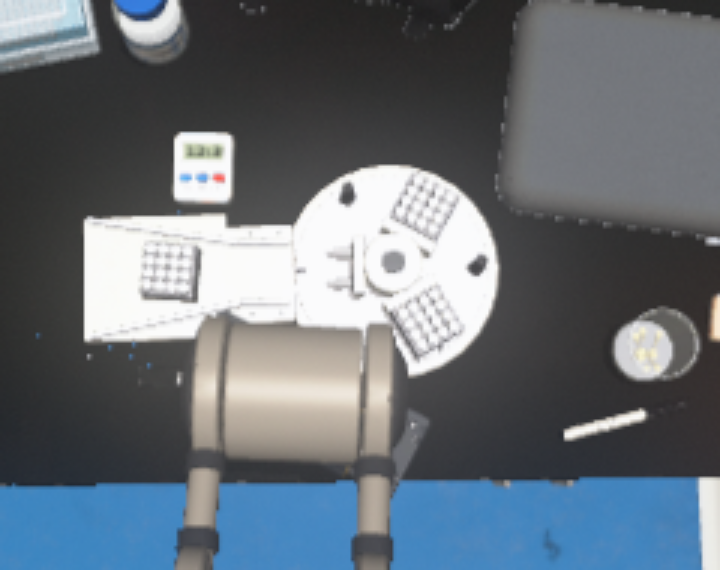

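View pics/w2.png

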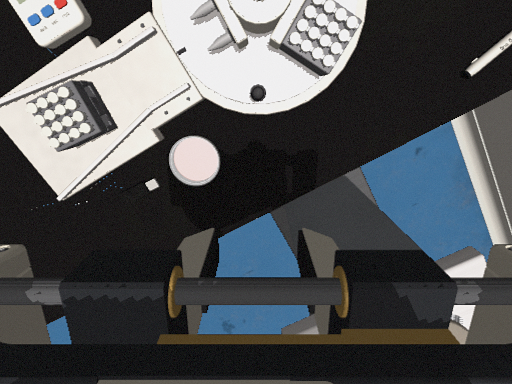

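```bash
python3 - <<'E'
from wr import *
for n in("top","side"):
    p=cloud(dict(np.load(n+"0.npz")));q=p.reshape(-1,3);q=q[np.isfinite(q[:,0])]
    for lo in(.05,.1,.15,.2,.25,.3):
        s=q[(q[:,2]>lo)&(q[:,2]<lo+.05)&(q[:,1]>.25)&(q[:,1]<.8)&(q[:,0]>.3)&(q[:,0]<.95)]
        if len(s):
            i=np.argsort(s[:,1])[min(5,len(s)-1)];print(n,lo,len(s),s[i],"x range",s[:,0].min(),s[:,0].max())
print(eyes.read_camera("wrist")["tool_from_camera"].round(3))
to(.561,.27,.2,90)
E
```

```text
top 0.05 2314 [0.82760224 0.25163179 0.09925155] x range 0.5561150952678594 0.9487077627680973
top 0.1 499 [0.8083019  0.43522763 0.12263324] x range 0.5268119749756546 0.8169193482097334
top 0.15 1046 [0.8018665  0.42153671 0.19842332] x range 0.5099864826509374 0.9489291456872
top 0.2 4742 [0.88176754 0.40863189 0.221833  ] x range 0.4790448432716218 0.9494891017399933
top 0.25 2496 [0.70346963 0.45187383 0.27896347] x range 0.4399219077473733 0.9377229657499953
top 0.3 3014 [0.70047983 0.45676735 0.32250707] x range 0.4009015808249638 0.9328501557221145
side 0.05 1458 [0.81653535 0.25011732 0.05228934] x range 0.7084503387165269 0.9252547705767107
side 0.1 344 [0.6950439  0.56979611 0.14651877] x range 0.6447586059176327 0.7506136934090446
side 0.15 1020 [0.6898619  0.53842093 0.17700615] x range 0.5724656654911526 0.7125635960529384
side 0.2 2754 [0.60405112 0.47678278 0.24702551] x range 0.47195584322608974 0.7058029599923551
side 0.25 6839 [0.53053029 0.46404828 0.29337171] x range 0.42658151630779545 0.69728408362224
side 0.3 10561 [0.41382029 0.46004833 0.32633324] x range 0.3981689637674908 0.6409399874559506
[[-0.001 -0.95  -0.311  0.086]
 [ 1.    -0.001 -0.001 -0.001]
 [ 0.001 -0.311  0.95  -0.157]
 [ 0.     0.     0.     1.   ]]
shift [ 0.0206 -0.2583  0.0159] turn [-1.0000e-04  5.0000e-04 -2.0743e+00]
```

Emit:
{"method": "jog_arm", "body": {
  "series": [
    [-1,[0.002,-0.025,0],[0,0,-0.12]],
    [-1,[0.004,-0.05,0],[0,0,-0.24]],
    [-1,[0.006,-0.075,0],[0,0,-0.36]],
    [-1,[0.008,-0.1,0],[0,0,-0.48]],
    [-1,[0.01,-0.125,0],[0,0,-0.6]],
    [-1,[0.012,-0.15,0],[0,0,-0.72]],
    [-1,[0.014,-0.175,0],[0,0,-0.84]],
    [-1,[0.016,-0.2,0],[0,0,-0.96]],
    [-1,[0.018,-0.22,0],[0,0,-1.08]],
    [-1,[0.02,-0.24,0],[0,0,-1.2]],
    [-1,[0.0206,-0.2583,0],[0,0,-1.32]],
    [-1,[0.0206,-0.2583,0],[0,0,-1.44]]
  ]
}}

```text
time: 6.87
tool_pos: [0.562, 0.2725, 0.2142]
tool_rot: [-3.14, 0.0, 0.944]
contact_force: [-0.3, -1.1, -0.5]
opening: 0.0004
```

```bash
python3 -c "
from h import *
st();to(.561,.262,.2,91)"
```

```text
{'time': 6.8667, 'qpos': [0.3284, 0.5371, 1.2462, 0.0007, 1.3594, 0.9554], 'tool_pos': [0.562, 0.2725, 0.2142], 'tool_rot': [-3.1404, 0.0005, 0.9436], 'contact_force': [-0.2946, -1.0837, -0.5419], 'opening': 0.0004}
shift [-0.0091  0.0053  0.0142] turn [-1.300e-03  1.000e-04 -6.446e-01]
```

Emit:
{"method": "jog_arm", "body": {
  "series": [
    [-1,[-0.009,0.005,0],[0,0,-0.12]],
    [-1,[-0.009,0.005,0],[0,0,-0.24]],
    [-1,[-0.009,0.005,0],[0,0,-0.36]],
    [-1,[-0.009,0.005,0.02],[0,0,-0.48]],
    [-1,[-0.009,0.005,0.05],[0,0,-0.6]],
    [-1,[-0.009,0.005,0.08],[0,0,-0.645]],
    [-1,[-0.009,0.005,0.11],[0,0,-0.645]],
    [-1,[-0.009,0.005,0.14],[0,0,-0.645]],
    [-1,[-0.009,0.005,0.165],[0,0,-0.645]],
    [-1,[-0.009,0.005,0.174],[0,0,-0.645]],
    [-1,[-0.009,0.005,0.174],[0,0,-0.645]],
    [-1,[-0.009,0.005,0.174],[0,0,-0.645]]
  ]
}}

```text
time: 7.87
tool_pos: [0.5597, 0.26, 0.0421]
tool_rot: [-3.141, 0.0, 1.581]
contact_force: [-0.5, -0.7, 0.7]
opening: 0.001
```

```bash
python3 - <<'E'
from h import *
st()
for n in("side","top"):
    c=eyes.read_camera(n);p=cloud(c);q=p.reshape(-1,3)
    cv2.imwrite(f"pics/{n}3.png",cv2.resize(c["img"][120:310,130:370,::-1],None,fx=3,fy=3))
th=np.radians(1.3)
# point on ramp mid line at y
for y in(.25,.2,.15,.1,.063): print(y,.5657-(y+.0267)*np.tan(th))
E
```

```text
{'time': 7.8667, 'qpos': [0.3108, 0.6954, 1.4707, -0.0001, 0.9759, 0.3004], 'tool_pos': [0.5597, 0.26, 0.0421], 'tool_rot': [-3.1413, 0.0002, 1.5813], 'contact_force': [-0.4642, -0.7284, 0.6974], 'opening': 0.001}
0.25 0.5594207985925082
0.2 0.5605554573217261
0.15 0.561690116050944
0.1 0.5628247747801619
0.063 0.5636644222397831
```

View pics/side3.png

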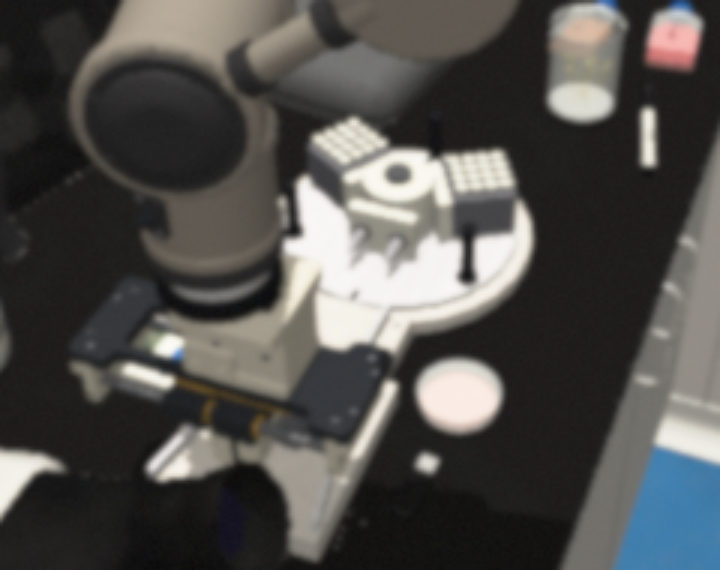

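Emit:
{"method": "jog_arm", "body": {
  "series": [
    [-1,[-0.01,0,0.001],[0,0,-0.01]],
    [-1,[-0.02,0,0.001],[0,0,-0.01]],
    [-1,[-0.03,0,0.001],[0,0,-0.01]],
    [-1,[-0.04,0.0005,0.001],[0,0,-0.01]],
    [-1,[-0.05,0.0005,0.001],[0,0,-0.01]],
    [-1,[-0.06,0.0007,0.001],[0,0,-0.01]],
    [-1,[-0.07,0.001,0.001],[0,0,-0.01]],
    [-1,[-0.08,0.001,0.001],[0,0,-0.01]],
    [-1,[-0.09,0.001,0.001],[0,0,-0.01]],
    [-1,[-0.1,0.0012,0.001],[0,0,-0.01]],
    [-1,[-0.11,0.0013,0.001],[0,0,-0.01]],
    [-1,[-0.11,0.0013,0.001],[0,0,-0.01]]
  ]
}}

```text
time: 8.97
tool_pos: [0.5619, 0.1479, 0.0411]
tool_rot: [3.142, 0.001, 1.59]
contact_force: [-0.4, 0.3, 0.1]
opening: 0.0003
```

```bash
python3 - <<'E'
from wr import *
st()
for n in("side","top"):
    c=eyes.read_camera(n);p=cloud(c)
    cv2.imwrite(f"pics/{n}4.png",cv2.resize(c["img"][120:310,130:370,::-1],None,fx=3,fy=3));posts(n,p)
E
```

```text
{'time': 8.9667, 'qpos': [0.126, 0.6437, 1.5839, -0.0013, 0.914, 0.1073], 'tool_pos': [0.5619, 0.1479, 0.0411], 'tool_rot': [3.1415, 0.001, 1.5904], 'contact_force': [-0.3975, 0.3204, 0.0822], 'opening': 0.0003}
side 38 [ 0.5654 -0.1132  0.0715] -90.4
side 42 [0.4879 0.0165 0.0715] 151.05
top 17 [0.6436 0.0171 0.0721] 29.44
top 14 [ 0.5689 -0.1135  0.0762] -88.09
top 14 [0.4905 0.0158 0.0735] 150.62
  centre [ 0.5677 -0.0269] a mod120 [30.07 30.81 31.06] 30.65
```

View pics/side4.png

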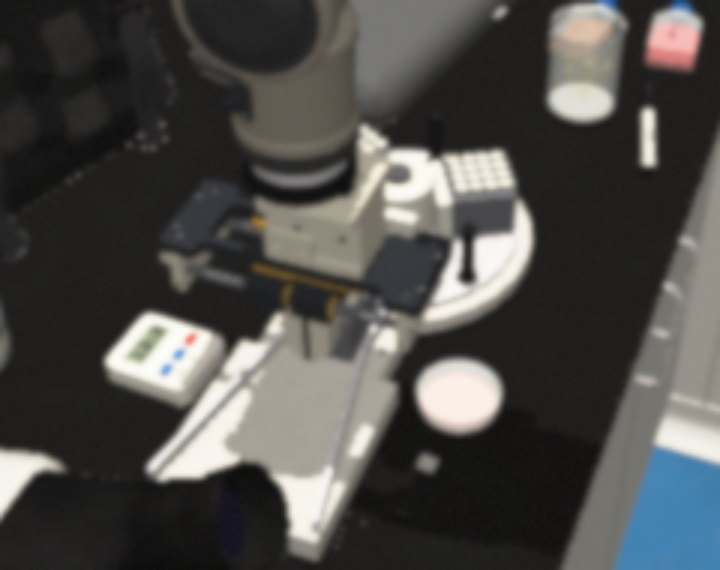

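View pics/top4.png

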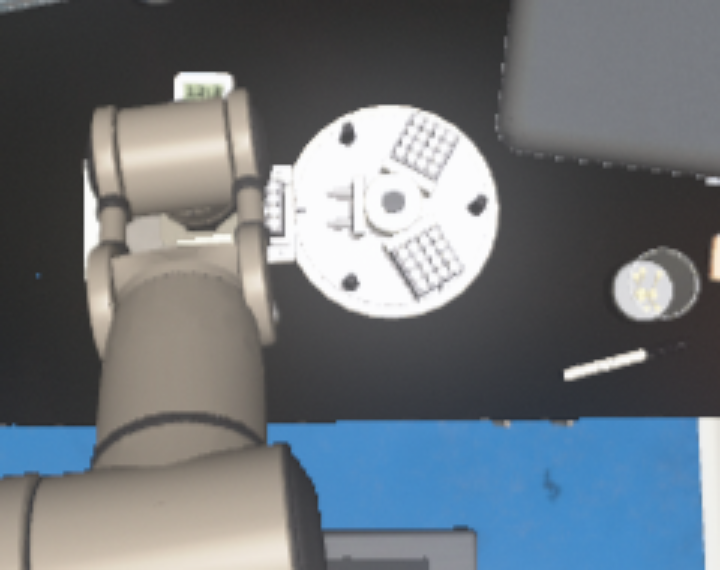

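Emit:
{"method": "jog_arm", "body": {
  "series": [
    [-1,[-0.004,0,0],[0,0,0]],
    [-1,[-0.008,0,0],[0,0,0]],
    [-1,[-0.012,0,0],[0,0,0]],
    [-1,[-0.016,0,0],[0,0,0]],
    [-1,[-0.02,0,0],[0,0,0]],
    [-1,[-0.024,0,0],[0,0,0]],
    [-1,[-0.028,0,0],[0,0,0]],
    [-1,[-0.032,0,0],[0,0,0]],
    [-1,[-0.036,0,0],[0,0,0]],
    [-1,[-0.04,0,0],[0,0,0]]
  ]
}}

```text
time: 9.9
tool_pos: [0.5625, 0.1098, 0.0413]
tool_rot: [3.141, -0.0, 1.592]
contact_force: [-0.8, 1.2, 0.3]
opening: 0.0005
```

Emit:
{"method": "jog_arm", "body": {
  "series": [
    [-1,[-0.003,0,0],[0,0,0]],
    [-1,[-0.006,0,0],[0,0,0]],
    [-1,[-0.009,0,0],[0,0,0]],
    [-1,[-0.012,0,0],[0,0,0]],
    [-1,[-0.015,0,0],[0,0,0]],
    [-1,[-0.015,0,0],[0,0,0]]
  ]
}}

```text
time: 10.4
tool_pos: [0.5627, 0.0945, 0.0411]
tool_rot: [-3.141, 0.0, 1.591]
contact_force: [-0.1, 0.2, -0.3]
opening: 0.0005
```

```bash
python3 - <<'E'
from wr import *
st()
for n in("side","top"):
    c=eyes.read_camera(n);p=cloud(c)
    cv2.imwrite(f"pics/{n}5.png",cv2.resize(c["img"][120:310,130:370,::-1],None,fx=3,fy=3));posts(n,p)
E
```

```text
{'time': 10.4, 'qpos': [0.0323, 0.629, 1.6152, -0.0005, 0.8978, 0.012], 'tool_pos': [0.5627, 0.0945, 0.0411], 'tool_rot': [-3.1413, 0.0004, 1.5914], 'contact_force': [-0.0843, 0.1544, -0.2597], 'opening': 0.0005}
side 37 [ 0.5652 -0.114   0.0704] -90.55
side 11 [0.6389 0.021  0.0695] 33.2
side 23 [0.486  0.0187 0.0723] 150.44
side 13 [0.5411 0.0753 0.0664] 103.72
top 16 [0.6432 0.0171 0.0742] 29.55
top 14 [ 0.5683 -0.1137  0.0747] -88.49
top 14 [0.4904 0.0158 0.0726] 150.64
  centre [ 0.5673 -0.0269] a mod120 [30.1  30.66 30.93] 30.56
```

View pics/top5.png

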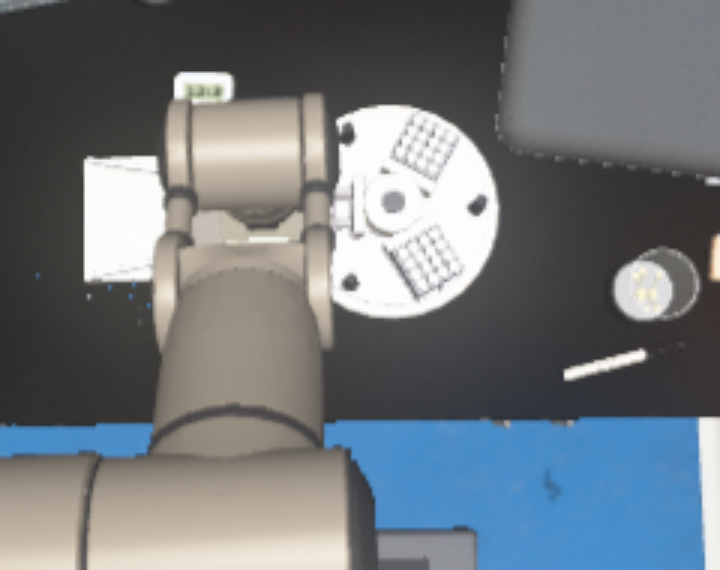

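Emit:
{"method": "jog_arm", "body": {
  "series": [
    [-1,[-0.002,0,0],[0,0,0]],
    [-1,[-0.004,0,0],[0,0,0]],
    [-1,[-0.006,0,0],[0,0,0]],
    [-1,[-0.008,0,0],[0,0,0]],
    [-1,[-0.01,0,0],[0,0,0]],
    [-1,[-0.012,0,0],[0,0,0]],
    [-1,[-0.014,0,0],[0,0,0]],
    [-1,[-0.014,0,0],[0,0,0]]
  ]
}}

```text
time: 11.17
tool_pos: [0.5631, 0.0807, 0.0412]
tool_rot: [-3.142, 0.0, 1.592]
contact_force: [-0.3, -0.3, 0.6]
opening: 0.0006
```

Emit:
{"method": "jog_arm", "body": {
  "series": [
    [-1,[-0.001,0,0],[0,0,0]],
    [-1,[-0.002,0,0],[0,0,0]],
    [-1,[-0.002,0,0],[0,0,0]]
  ]
}}

```text
time: 11.42
tool_pos: [0.5632, 0.079, 0.0412]
tool_rot: [3.141, 0.0, 1.592]
contact_force: [-0.6, -0.6, 0.5]
opening: 0.0002
```

Emit:
{"method": "jog_arm", "body": {
  "series": [
    [-1,[-0.001,0,0],[0,0,0]],
    [-1,[-0.002,0,0],[0,0,0]],
    [-1,[-0.002,0,0],[0,0,0]]
  ]
}}

```text
time: 11.67
tool_pos: [0.5632, 0.0771, 0.0412]
tool_rot: [3.141, 0.0, 1.592]
contact_force: [0.0, 0.5, 0.6]
opening: 0.0003
```

Emit:
{"method": "jog_arm", "body": {
  "series": [
    [-1,[-0.001,0,0],[0,0,0]],
    [-1,[-0.0015,0,0],[0,0,0]],
    [-1,[-0.0015,0,0],[0,0,0]]
  ]
}}

```text
time: 11.92
tool_pos: [0.5632, 0.0763, 0.0413]
tool_rot: [3.141, -0.001, 1.592]
contact_force: [-0.5, 5.2, 1.6]
opening: 0.0006
```

Emit:
{"method": "jog_arm", "body": {
  "series": [
    [-1,[-0.001,0,0],[0,0,0]],
    [-1,[-0.001,0,0],[0,0,0]]
  ]
}}

```text
time: 12.08
tool_pos: [0.563, 0.0763, 0.0413]
tool_rot: [3.142, -0.002, 1.591]
contact_force: [-0.9, 9.3, 1.0]
opening: 0.0003
```

```bash
python3 - <<'E'
from wr import *
st()
for n in("side","top"):
    c=eyes.read_camera(n);p=cloud(c)
    cv2.imwrite(f"pics/{n}6.png",cv2.resize(c["img"][120:280,180:340,::-1],None,fx=4.5,fy=3.7));posts(n,p)
E
```

```text
{'time': 12.0833, 'qpos': [-0.0015, 0.625, 1.6228, 0.003, 0.8938, -0.0239], 'tool_pos': [0.563, 0.0763, 0.0413], 'tool_rot': [3.1416, -0.0024, 1.5913], 'contact_force': [-0.8694, 9.263, 1.0481], 'opening': 0.0003}
side 37 [ 0.5659 -0.1139  0.071 ] -90.09
side 9 [0.6406 0.0233 0.0642] 33.84
side 22 [0.4862 0.0171 0.0706] 151.24
  centre [ 0.5642 -0.0245] a mod120 [31.06 32.05 31.93] 31.68
top 17 [ 0.5696 -0.1139  0.0727] -87.63
```

View pics/side6.png

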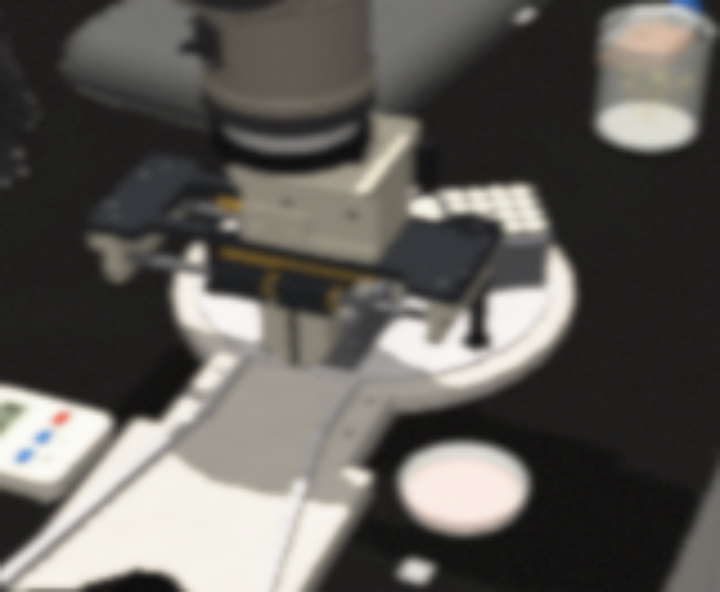

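The push stopped hard at y = 0.0763, and 0.077 was predicted for fully home. I'll back off straight, rise, and inspect.

Emit:
{"method": "jog_arm", "body": {
  "series": [
    [-1,[0.01,0,0],[0,0,0]],
    [-1,[0.03,0,0],[0,0,0]],
    [-1,[0.055,0,0],[0,0,0]],
    [-1,[0.08,0,-0.005],[0,0,0]],
    [-1,[0.09,0,-0.03],[0,0,0]],
    [-1,[0.09,0,-0.07],[0,0,0]],
    [-1,[0.09,0,-0.11],[0,0,0]],
    [-1,[0.09,0,-0.15],[0,0,0]],
    [-1,[0.09,0.0,-0.18],[0,0,0]],
    [-1,[0.09,-0.04,-0.19],[0,0,0]],
    [-1,[0.09,-0.08,-0.19],[0,0,0]],
    [-1,[0.09,-0.12,-0.19],[0,0,0]]
  ]
}}

```text
time: 13.18
tool_pos: [0.4403, 0.162, 0.2318]
tool_rot: [3.14, 0.001, 1.591]
contact_force: [-0.1, 0.2, -0.4]
opening: 0.0006
```

Emit:
{"method": "jog_arm", "body": {
  "series": [
    [-1,[0,-0.03,0],[0,0,0]],
    [-1,[0,-0.06,0],[0,0,0]],
    [-1,[0,-0.06,0],[0,0,0]],
    [-1,[0,-0.06,0],[0,0,0]]
  ]
}}

```text
time: 13.52
tool_pos: [0.3807, 0.161, 0.2318]
tool_rot: [3.14, 0.001, 1.593]
contact_force: [0.7, -0.3, 0.9]
opening: 0.0007
```

```bash
python3 - <<'E'
from wr import *
st();np_=np
for n in("side","top"):
    c=eyes.read_camera(n);p=cloud(c);np.savez(n+"7.npz",**c)
    cv2.imwrite(f"pics/{n}7.png",cv2.resize(c["img"][120:280,180:340,::-1],None,fx=4,fy=3.7));posts(n,p)
    q=p.reshape(-1,3);d=q[:,:2]-[.5657,-.0267];u=np.array([-np.sin(np.radians(1.3)),np.cos(np.radians(1.3))]);a=d@u;l=d@np.array([u[1],-u[0]])
    s=q[(q[:,2]>.055)&(q[:,2]<.08)&(abs(l)<.04)&(a>.043)&(a<.12)];r=cv2.minAreaRect(s[:,:2].astype(np.float32)*1000)
    print(n,"rack",np.round(r[0],1),np.round(r[1],1),round(r[2],2),"z",np.percentile(s[:,2],[5,50,95]),"dist of rect centre",(np.array(r[0])/1000-[.5657,-.0267])@u, "max a",np.sort((s[:,:2]-[.5657,-.0267])@u)[-3:])
E
```

```text
{'time': 13.5167, 'qpos': [0.2147, 0.1301, 1.7939, -0.0009, 1.2161, 0.1932], 'tool_pos': [0.3807, 0.161, 0.2318], 'tool_rot': [3.14, 0.0005, 1.5927], 'contact_force': [0.6827, -0.3171, 0.9295], 'opening': 0.0007}
side 28 [ 0.5653 -0.1123  0.0699] -90.44
side 39 [0.6392 0.0187 0.0714] 31.81
side 44 [0.4878 0.0167 0.0712] 150.97
  centre [ 0.5641 -0.0256] a mod120 [30.8  30.57 30.99] 30.79
side rack [563.2  42.3] [54.4 52.6] 0.15 z [0.05782052 0.06779458 0.07404239] dist of rect centre 0.06904851701449294 max a [0.09504445 0.09517152 0.09518203]
top 14 [0.6421 0.017  0.0712] 29.89
top 18 [ 0.5692 -0.1139  0.073 ] -87.89
top 14 [0.4903 0.0158 0.0748] 150.7
  centre [ 0.5672 -0.027 ] a mod120 [30.47 31.32 30.9 ] 30.9
top rack [566.9  40.8] [54.3 48.9] 0.65 z [0.06082084 0.0683603  0.07483114] dist of rect centre 0.0674795965430976 max a [0.0918499  0.09194984 0.09221815]
```

View pics/side7.png

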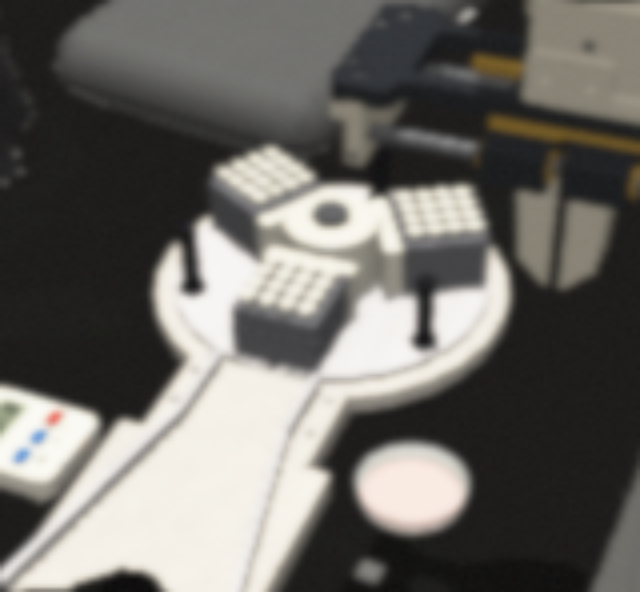

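View pics/top7.png

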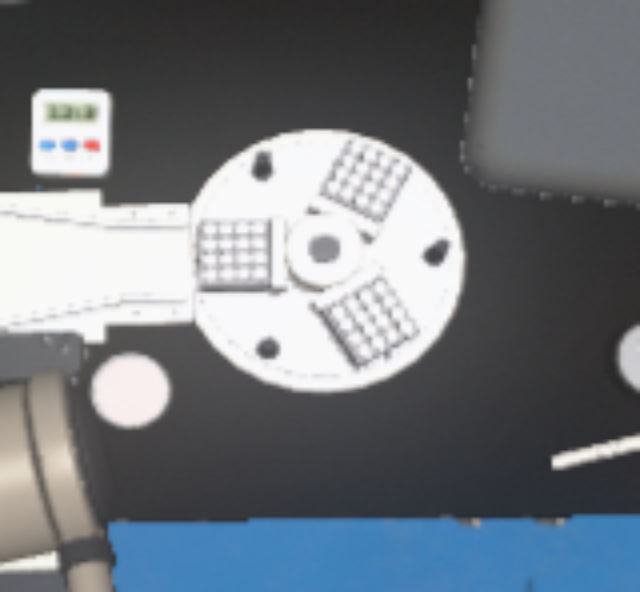

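The side view shows the loose rack upright at about (292,305), against the hub. In the top view it is at (235,255), square to the ramp. I'll compare its radial position with the fixed racks and check that the bystanders haven't moved.

```bash
python3 - <<'E'
from h import *
for n,ctr in(("top",(.5672,-.0269)),("side",(.5645,-.0257))):
    for f in("0","7"):
        p=cloud(dict(np.load(n+f+".npz")));X,Y,Z=p[...,0],p[...,1],p[...,2];q=p.reshape(-1,3)
        for nm,(x,y) in dict(timer=(.679,.169),dish=(.458,.121),beaker=(.48,-.29),usb=(.4565,.208)).items():
            r=.05 if nm in("timer","beaker") else .034
            s=q[(q[:,2]>.005)&(q[:,2]<.1)&(np.hypot(q[:,0]-x,q[:,1]-y)<r)]
            if len(s):print(n,f,nm,len(s),np.median(s,0).round(4))
    for ang in(90.9,210.9,330.9):
        u=np.array([np.cos(np.radians(ang)),np.sin(np.radians(ang))]);d=q[:,:2]-ctr;a=d@u;l=d@[u[1],-u[0]]
        s=(q[:,2]>.066)&(q[:,2]<.08)&(abs(l)<.03)&(a>.045)&(a<.11);print(n,ang,"caps a mean",a[s].mean().round(4),"lat",l[s].mean().round(4),"p1,p99",np.percentile(a[s],[2,98]).round(4),"z",np.median(q[s,2]).round(4))
E
```

```text
top 0 timer 461 [0.6791 0.1694 0.0164]
top 0 dish 312 [0.4586 0.1222 0.0143]
top 0 beaker 425 [ 0.4823 -0.2942  0.0535]
top 0 usb 89 [0.4597 0.2097 0.0081]
top 7 timer 463 [0.6787 0.1691 0.0161]
top 7 dish 313 [0.4586 0.1223 0.0139]
top 7 beaker 431 [ 0.4828 -0.2921  0.0529]
top 7 usb 8 [0.466  0.2199 0.0077]
top 90.9 caps a mean 0.0685 lat 0.0012 p1,p99 [0.0459 0.0912] z 0.071
top 210.9 caps a mean 0.0685 lat 0.0002 p1,p99 [0.0461 0.0913] z 0.0713
top 330.9 caps a mean 0.0682 lat 0.0001 p1,p99 [0.046  0.0907] z 0.0713
side 0 timer 748 [0.673  0.1748 0.0172]
side 0 dish 520 [0.4552 0.1259 0.0149]
side 0 beaker 822 [ 0.4766 -0.2677  0.0621]
side 0 usb 173 [0.4566 0.2131 0.0083]
side 7 timer 746 [0.6726 0.1746 0.0171]
side 7 dish 516 [0.4551 0.1253 0.0149]
side 7 usb 176 [0.4561 0.2132 0.0085]
side 90.9 caps a mean 0.0685 lat -0.001 p1,p99 [0.0463 0.0899] z 0.0722
side 210.9 caps a mean 0.0683 lat 0.0014 p1,p99 [0.0466 0.0915] z 0.0724
side 330.9 caps a mean 0.0676 lat 0.0004 p1,p99 [0.0463 0.0911] z 0.0723
```

The rack sits at the same radius and height as the fixed racks, and the bystanders are where they started.

```bash
python3 -c "
from cell import job
print(job.hand_in())"
```

```text
the job is handed in; nothing more can be done
None
```

The empty bay now faces the ramp and the loose rack is fully home on its pegs. I handed the job in at about 13.6 s.

**What I did:** I pinched post_a and turned the carousel about 55° clockwise. After releasing it, I slid the rack down the ramp with the shut fingers. It stopped firmly within 1 mm of where I expected it to be fully home, with about 9 N on the tool. I then backed off and lifted clear.

**Last checks:**
- **Rack position:** Its caps are 68.5 mm from the axis, against 67.6–68.5 mm for the two fixed racks, and at the same height. It stands upright, square to the ramp.
- **Bay direction:** The posts put the bay at about 90.8–90.9°, against a ramp direction of about 91.3°, so it is within half a degree.
- **Bystanders:** The timer and dish match their first positions to within 1 mm in both views.
- **Covered views:** The arm partly hid the memory stick from the top camera and the beaker from the side camera. Each was checked in one view only: the stick within 1 mm, the beaker about 2 mm off, which is within calibration error.
- **Camera disagreement:** The two cameras differ by about 3 mm in absolute position, so I compared positions within each image.

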